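Index the hub out from the drill bushing and deburr its bore

ROBOT

A 6-joint arm with a two-finger parallel gripper is mounted at the origin on the work surface. World frame = base frame: x ahead of the robot, y to its left, z up, the work surface at z = 0. Lengths are in m, angles in degrees, forces in N, time in s.
With the tool pointing down it reaches from about 0.325 to 0.875 m from the base axis. Payload 4.4 kg.
Tool frame: the origin (TCP) lies on the mounting face of the last link; the fingertips stand 173 mm ahead of it and the grasp point (between the pads) lies 155 mm ahead of it; z points along the fingers, y is the line along which they close (so a half turn about z gives the same grasp; the last joint's range is limited). The gripper opens to 85 mm and grips with 20 to 120 N. Pads are 22 mm wide; open, the fingers measure 114 mm over their backs; the gripper's body (76 mm by 85 mm) begins 54 mm behind the grasp point. The pads swing forward as they close: fully open they stand 13 mm farther back than shut.
Start: joints at [-84.941, 11.837, 88.321, -0, 79.842, -8.623], TCP at [0.136, -0.559, 0.405] pointing down, gripper open.
Joint ranges: [-156.59, 156.59], [-49.26, 127.26], [12.9, 141.05], [-63.56, 243.56], [4.71, 150.69], [-161.64, 161.64]. Speed limits (degrees/s): [159.86, 159.86, 180, 180, 180, 180].

INTERFACE

Orientations are given as [roll, pitch, yaw] about the fixed x, y, z axes, in that order (R = Rz(yaw) Ry(pitch) Rx(roll)).
In Python, from station import bot gives the robot as it stands.
- The arm moves only by the tool jog_arm, never from a script. Its argument "steps" is a list of rows, each a list of 5 numbers: the shift along the tool's x, y, z in mm, then the turn about the tool's z in degrees, then the gripper's target within -1 to 1 (fully open at 1, half-way at 0, shut at -1). A call has 1 to 5 rows; each row shifts and turns the commanded pose from where the row before left it, along the tool's axes as they then stand; what a row does not reach is not made up. A row lasts 1/12 s, in which the tool goes at most 41.7 mm and 7.16 degrees, less where a joint would pass 70% of its speed; a pose out of reach is approached as far as the arm can. A call with a gripper value outside its range is refused whole. The fingers move at their own pace and stop on an object; "grip_force" is the grip in N (left out, the last holds). Time passes only in rows, so rows that do not move let the fingers close. It gives the time, the measured TCP pose, the force, the opening and the grip force at its end, in the units of the state.
- bot.get_state(): the state, without advancing time (a new reading comes with each control period).
- bot.grab_frame(name): name is "side" or "top" or "wrist"; returns a dict with "image" (420x560x3 uint8, blue, green, red), "K" (3x3 intrinsics, pixels), "D" ([k1, k2, p1, p2, k3] as OpenCV has them; the pictures are not rectified), "extrinsics" (4x4, takes a point from camera to world coordinates). Camera axes: x right, y down, z forward; pixel columns grow to the right and rows downward; lengths in m; the calibration is good to about 2 mm. A picture is of the moment at which its call begins. There is no depth.
- bot.finish_job(): hands the job in; it is judged then, once.
The state is a dict: "clock": time; "joints": joint angles; "dq": joint speeds; "joint_efforts": joint torques, N m; "eef_pos": TCP position; "orientation": TCP orientation; "force": force on the tool from outside, world axes, zero at the start; "moment": the same for the moment, N m; "opening": finger opening in m; "grasp_force": force on a finger pad.
Only numpy, scipy, OpenCV 4.12 (cv2) and the standard library are available. Lean on these libraries where they do the work, as an engineer would, in place of code of your own. Each camera call takes 0.05 s, during which the arm holds its last target. There are 200 camera calls.

TASK

The hub on the drilling fixture has just been bored. Pull up the index plunger's knob, slide the carriage out from under the drill bushing and let the plunger drop fully into the other slot; then take the deburring tool from its stand and run its blade slowly once right round the top edge of the bore, anticlockwise seen from above, starting and ending at the side nearest the knob, pressing lightly so that the blade rests on the edge in every part of the circle. Put the tool back in its stand, upright with its collar down on the wood, and leave the other things on the bench alone.

Things in the scene. Friction and masses are not known exactly. Their poses are not given: they have to be found in the camera images.
- fixture: fixed drilling fixture: dark steel base 250 x 270 x 20 mm; index bar with two slots along its near side; at its -y half a column and an arm 117-145 mm above the bench with a drill bushing (lower end 106 mm up). Origin at bench level, 25 mm in -x from the base's centre. x points from the knob side to the column, y is the way the carriage slides out from under the arm, z up
- carriage (a joint): travel of the carriage (aluminium plate 185 x 108 x 16 mm, top 50 mm above the bench, carrying hub and plunger) along the fixture's +y, m: 0 = under the bushing, plunger in the first slot; 0.110 = second slot, in the open; end stop 0.114. Friction about 1.5 N. With the plunger in a slot it has 1 mm of play
- plunger (a joint): lift of the index plunger, m: 0 = fully down in a slot, stop at 0.018; its round-nosed pin clears the index bar above 0.011. A spring pushes it down with 4.5 N (at 0) to 9 N (at 0.018). Let go within about 3 mm of a slot it centres itself and drops in
- knob (a point): centre of the plunger's black round knob, 32 mm diameter, 26 mm tall, axis upright, on the carriage; 85 mm above the bench when down (carriage plate 35 mm below this point). It moves with plunger and carriage; 100 mm from the bore's axis on the fixture's -x side. Pinch it from above, fingers closing along the fixture's y, pull straight up, slide
- bore (a point): centre of the bore in the plane of the hub's top face, 95 mm above the bench. The hub is a plain steel ring fixed on the carriage: outside diameter 86 mm, bore 60 mm with a sharp top edge, 45 mm tall. Axes as the fixture's; the knob lies in -x. It moves with the carriage
- tool_grip (a point): centre of the deburring tool's round dark wooden handle (30 mm diameter, 62 mm long), axis upright; grip it here. Below the handle: steel collar 46 mm across, 6 mm thick, its underside 36 mm below this point; nose 24 mm across, 24 mm long; then the sprung blade, tip 86 mm below this point. The tool stands in its stand, collar on the stand's top
- blade_tip (a point): lower tip of the blade, a steel 45-degree cone: 4 mm across at the tip, 28 mm across 12 mm higher. It works with its flank, the same all round, so it need not be turned. With the tip 22 mm from the bore's axis the flank rests on the bore's edge with the tip 6 mm below the top face. z along the tool axis towards the handle
- blade (a joint): how far the blade is pushed up into the tool against its spring, m: 0 = free, 0.010 = bottomed. Pushing force 1 N at 0, rising 0.35 N per mm to 4.5 N; half-way in is a good light pressure
- stand_mouth (a point): centre of the stand's hole at its top. The stand is a fixed wooden block 84 x 84 x 70 mm, the round hole 35 mm in diameter goes right through to the bench
- tin: bystander, leave alone: round metal can, 76 mm across, 100 mm tall
- wrench: bystander, leave alone: steel wrench, 180 mm, lying
- screwdriver: bystander, leave alone: screwdriver, 200 mm, lying
- carton: bystander, leave alone: cardboard box 110 x 80 x 70 mm
- offcut: bystander, leave alone: plywood offcut 60 x 140 x 28 mm
- jar: bystander, leave alone: glass jar, 64 mm across, 75 mm tall
- hammer: bystander, leave alone: hammer, 280 mm, lying
- oil: bystander, leave alone: plastic oil bottle, 60 mm across, 170 mm tall
- tool: the deburring tool as a whole, 118 mm long, about 0.2 kg; origin on its axis at the underside of the collar, z along its axis towards the handle
- hub: the bored hub, fixed on the carriage; origin at the centre of its underside, axes as the fixture's
There are look-alikes about, which are no part of the job. What is shaped like the part that bears stand_mouth but yellow is not meant.

How it is judged:
By the outcome, as a careful person would: the job done as asked, in the order asked, and still so for the second after the job is handed in, with the robot touching nothing.
It also fails if it takes over 72 s, if anything falls off the work surface, if the arm or the gripper's body presses on something with over 40 N, if the wrist force passes 120 N, or if a joint passes its speed limit or range.

## Working session

There is one attempt and no reset: what is moved stays moved. The work goes in short steps, Python scripts to look and compute and a tool call to move; the robot and the scene stay as the last step left them, time stands still between calls to the robot, and variables do not carry over. Pictures are saved under pics/ and viewed, at most 10 in all, crops included, and the job is handed in when it is done.

Besides the shell and the picture viewer there is one more tool, called by a JSON object that holds its "fn" and its "kwargs", one argument or row to a line. jog_arm: Moves the arm, as the interface text tells. Its arguments: {"type":"object","properties":{"steps":{"type":"array"},"grip_force":{"type":"number"}},"required":["steps"]}

```bash
ls; mkdir -p pics
cat > h.py <<'E'
import numpy as np, cv2
from station import bot
def grab(n,fn=None):
    f=bot.grab_frame(n)
    if fn: cv2.imwrite('pics/'+fn,f['image']); np.savez('pics/'+fn[:-4]+'.npz',**{k:np.array(v) for k,v in f.items()})
    return f
def load(fn): return dict(np.load('pics/'+fn+'.npz'))
def ray(f,uv):
    p=cv2.undistortPoints(np.array([[uv]],float),np.array(f['K']),np.array(f['D'],float))[0,0]
    E=np.array(f['extrinsics']); return E[:3,3],E[:3,:3]@np.array([p[0],p[1],1])
def plane(f,uv,z):
    o,d=ray(f,uv); return o+d*(z-o[2])/d[2]
def tri(fs,uvs):
    A=np.zeros((3,3));b=np.zeros(3)
    for f,u in zip(fs,uvs):
        o,d=ray(f,u); d=d/np.linalg.norm(d); M=np.eye(3)-np.outer(d,d); A+=M;b+=M@o
    return np.linalg.solve(A,b)
def proj(f,P):
    E=np.linalg.inv(np.array(f['extrinsics'])); r,_=cv2.Rodrigues(E[:3,:3])
    return cv2.projectPoints(np.array(P,float).reshape(-1,1,3),r,E[:3,3],np.array(f['K']),np.array(f['D'],float))[0].reshape(-1,2)
E
python3 - <<'E'
from h import *
for n in('top','side','wrist'):
    f=grab(n,n+'0.png'); print(n,f['extrinsics'],f['K'])
a=[cv2.imread('pics/%s0.png'%n) for n in('top','side')]
s=bot.get_state();print(s)
E
```

```text
pics
top [[-0.01027027 -0.9961138   0.08747469  0.43169835]
 [-0.99982207  0.0088454  -0.01666096  0.02009234]
 [ 0.01582246 -0.08763024 -0.9960274   1.26884992]
 [ 0.          0.          0.          1.        ]] [[424.8092948    0.         278.73683565]
 [  0.         424.8092948  208.34202275]
 [  0.           0.           1.        ]]
side [[ 0.95250145 -0.17162723  0.25156528  0.14649198]
 [-0.30449023 -0.5227126   0.79627711 -1.16902575]
 [-0.0051665  -0.83505427 -0.55014332  0.93289797]
 [ 0.          0.          0.          1.        ]] [[546.82257693   0.         288.84721216]
 [  0.         546.82257693 200.10370325]
 [  0.           0.           1.        ]]
wrist [[ 0.23853097 -0.92432341 -0.29787449  0.21235834]
 [-0.97112938 -0.2280653  -0.06995679 -0.54070264]
 [-0.00327214  0.30596153 -0.95203825  0.37222418]
 [ 0.          0.          0.          1.        ]] [[294.3403415    0.         275.32665037]
 [  0.         294.3403415  210.97387277]
 [  0.           0.           1.        ]]
{'clock': 0.15, 'joints': array([-8.49413181e+01,  1.18750854e+01,  8.83846409e+01, -1.39565957e-03,
        7.98429434e+01, -8.62351298e+00]), 'dq': array([ 0.12127186, -0.192083  , -0.26562125,  0.11122101, -0.09337225,
       -0.00858294]), 'joint_efforts': array([-3.39793678e-04, -3.83514977e+01, -2.92038649e+01, -3.20147228e-04,
        6.63058221e-03,  2.46129525e-05]), 'eef_pos': array([ 0.13596466, -0.55841144,  0.40378314]), 'orientation': array([-1.79898285e+02, -1.40365716e-02,  1.36824297e+01]), 'force': array([-0.40909396,  0.74339939,  0.305218  ]), 'moment': array([-0.05916863,  0.02348942, -0.00799349]), 'grasp_force': 0.0, 'opening': 0.08530702109011881}
```

View pics/top0.png

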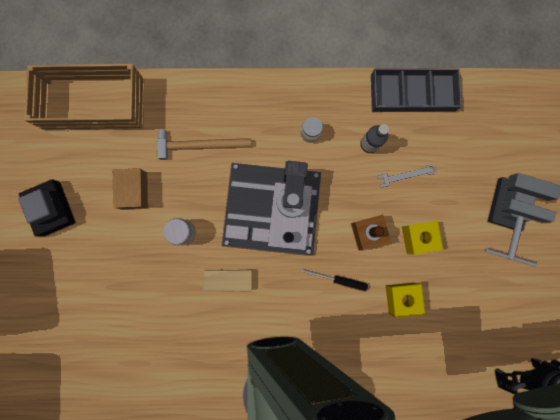

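View pics/side0.png

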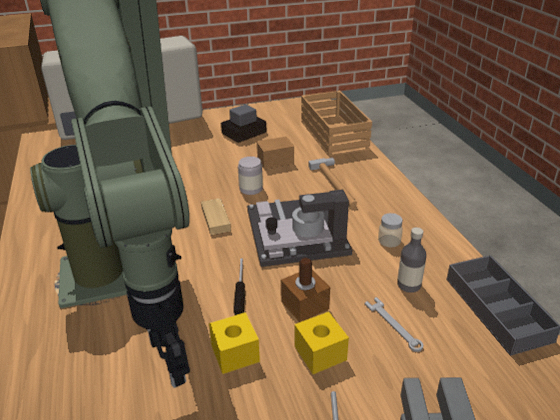

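The top view shows the fixture at about (272,209), the knob at (288,237), the tool at (377,231) in the brown stand, and the yellow decoys at (425,238) and (407,300). The side view shows the knob at (272,226) and the tool handle at (306,272). I'll enlarge both views next.

Run:
```python
from h import *
t=cv2.imread('pics/top0.png')[150:265,215:405]; s=cv2.imread('pics/side0.png')[180:325,235:365]
t=cv2.resize(t,None,fx=4,fy=4,interpolation=cv2.INTER_CUBIC)[:, :760]
s=cv2.resize(s,None,fx=4,fy=4,interpolation=cv2.INTER_CUBIC)
cv2.imwrite('pics/tc.png',t);cv2.imwrite('pics/sc.png',s);print(t.shape,s.shape)
```

```text
(460, 760, 3) (580, 520, 3)
```

View pics/tc.png

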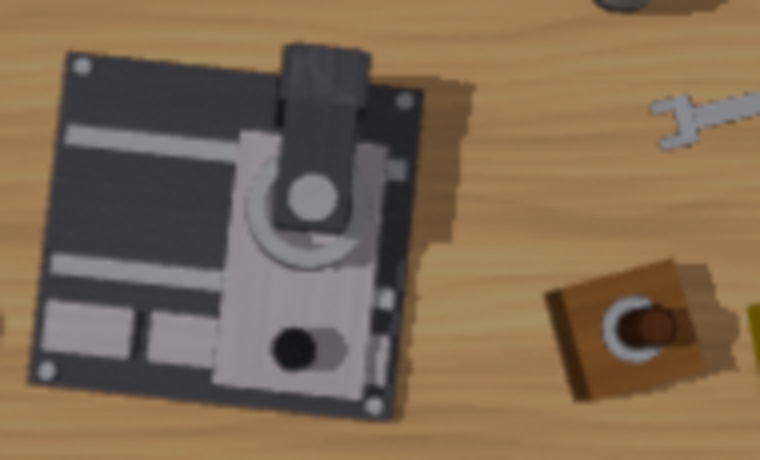

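View pics/sc.png

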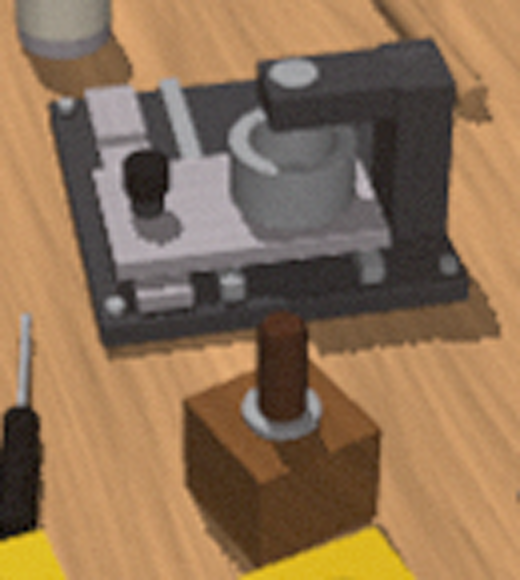

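The crops show, in crop pixels:
- **Top:** base corners at (68,52), (423,90), (393,420) and (30,383). The knob is at (294,349), the collar at (635,328) and the handle top at (657,326).
- **Side:** the knob spans (146,155–215), the collar is at (282,412) and the handle top at (283,322).

Next I'll measure these.

Run:
```python
from h import *
t=load('top0');s=load('side0')
T=lambda x,y:(215+(x+.5)/4-.5,150+(y+.5)/4-.5)
S=lambda x,y:(235+(x+.5)/4-.5,180+(y+.5)/4-.5)
c=np.array([plane(t,T(*p),.02) for p in((68,52),(423,90),(393,420),(30,383))]);print('base',c.round(4),c.mean(0))
print(np.linalg.norm(c-np.roll(c,-1,0),axis=1))
X=(c[0]+c[1]-c[2]-c[3])/2;Y=(c[0]+c[3]-c[1]-c[2])/2
print('yawx',np.degrees(np.arctan2(X[1],X[0])),'yawy',np.degrees(np.arctan2(-Y[0],Y[1])))
# blobs
def blob(f,m,roi):
    x0,x1,y0,y1=roi; M=np.zeros(m.shape,np.uint8); M[y0:y1,x0:x1]=m[y0:y1,x0:x1]
    n,l,st,ce=cv2.connectedComponentsWithStats(M); i=1+st[1:,4].argmax(); return ce[i],st[i]
kt=blob(t,(t['image'].max(2)<45).astype(np.uint8),(280,300,228,248));ks=blob(s,(s['image'].max(2)<45).astype(np.uint8),(260,284,212,236))
print(kt,ks)
print('knob tri',tri([t,s],[kt[0],ks[0]]),'plane top',plane(t,kt[0],.09),'plane side',plane(s,ks[0],.085))
print('collar',tri([t,s],[T(635,328),S(282,412)]),plane(t,T(635,328),.076),plane(s,S(282,412),.076))
print('htop',tri([t,s],[T(657,326),S(283,322)]),plane(t,T(657,326),.137),plane(s,S(283,322),.137))
for p in((548,294),(672,260),(703,371),(581,401)): print('stand',plane(t,T(*p),.07))
print('bush',tri([t,s],[T(313,197),S(294,72)]))
```

```text
base [[ 0.6792  0.138   0.02  ]
 [ 0.6486 -0.126   0.02  ]
 [ 0.4044 -0.0994  0.02  ]
 [ 0.4341  0.1659  0.02  ]] [0.54159076 0.01964403 0.02      ]
[0.26581319 0.24563793 0.26697536 0.24669085]
yawx -6.355236212521707 yawy -6.498254486031651
(array([288.34666667, 236.94666667]), array([284, 233,  10,   9,  75], dtype=int32)) (array([271.5412844 , 224.03669725]), array([267, 218,  10,  14, 109], dtype=int32))
knob tri [ 0.4571226  -0.02629921  0.07717215] plane top [ 0.45542521 -0.02544127  0.09      ] plane side [ 0.45572176 -0.0370532   0.085     ]
collar [ 0.46905969 -0.26726608  0.07197499] [ 0.46818179 -0.2660816   0.076     ] [ 0.4683274  -0.27160834  0.076     ]
htop [ 0.46868794 -0.2662193   0.13880269] [ 0.46749771 -0.26630781  0.137     ] [ 0.47071629 -0.26436504  0.137     ]
stand [ 0.49308169 -0.20618248  0.07      ]
stand [ 0.51641216 -0.29544364  0.07      ]
stand [ 0.43744512 -0.31510426  0.07      ]
stand [ 0.41732146 -0.22770297  0.07      ]
bush [ 0.55617808 -0.03679239  0.14759033]
```

{"fn": "jog_arm", "kwargs": {
  "steps": [
    [0,0,0,6.7,1],
    [0,0,0,6.7,1],
    [0,0,0,6.7,1],
    [27,-30,0,0,1],
    [27,-30,0,0,1]
  ]
}}

```text
clock: 0.57
eef_pos: [0.1957, -0.5054, 0.4041]
orientation: [-180.0, 0.0, -6.7]
force: [1.3, 0.1, -0.5]
opening: 0.0853
grasp_force: 0.0
```

{"fn": "jog_arm", "kwargs": {
  "steps": [
    [27,-30,0,0,1],
    [27,-30,0,0,1],
    [27,-30,0,0,1],
    [27,-30,0,0,1],
    [27,-30,0,0,1]
  ]
}}

```text
clock: 0.98
eef_pos: [0.3483, -0.3694, 0.4045]
orientation: [-180.0, 0.0, -6.4]
force: [1.2, -0.4, 0.7]
opening: 0.085
grasp_force: 0.0
```

{"fn": "jog_arm", "kwargs": {
  "steps": [
    [27,-30,0,0,1],
    [27,-30,0,0,1],
    [27,-30,0,0,1],
    [27,-30,0,0,1],
    [0,0,0,0,1]
  ]
}}

```text
clock: 1.4
eef_pos: [0.4718, -0.2591, 0.4045]
orientation: [-179.8, -0.1, -6.0]
force: [-1.0, -0.3, 0.2]
opening: 0.0855
grasp_force: 0.0
```

{"fn": "jog_arm", "kwargs": {
  "steps": [
    [0,0,0,0,1],
    [0,0,0,0,1]
  ]
}}

```text
clock: 1.57
eef_pos: [0.4679, -0.2639, 0.4042]
orientation: [180.0, 0.1, -6.4]
force: [-0.4, 0.6, 0.1]
opening: 0.0857
grasp_force: 0.0
```

Run:
```python
from h import *
f=grab('wrist','w1.png');t=grab('top','t1.png')
print(proj(f,[.4685,-.2662,.137]),proj(f,[.4661,-.2611,.07]),proj(f,[.456,-.026,.095]))
```

```text
[[276.96268381 212.70180001]] [[272.18210848 195.574695  ]] [[ 52.13468233 234.75111905]]
```

View pics/w1.png

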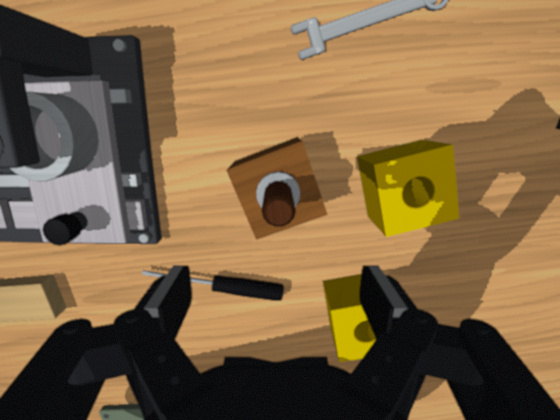

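The handle top is at (277,212), which matches my prediction. The collar is at (277,192) and the knob at about (60,229). Moving above the knob.

{"fn": "jog_arm", "kwargs": {
  "steps": [
    [-5.5,-33.6,10,0,1],
    [-5.5,-33.6,10,0,1],
    [-5.5,-33.6,10,0,1],
    [-5.5,-33.6,10,0,1],
    [-5.5,-33.6,10,0,1]
  ]
}}

```text
clock: 2.08
eef_pos: [0.4585, -0.0941, 0.3544]
orientation: [180.0, -0.0, -6.6]
force: [-0.4, -0.4, -0.2]
opening: 0.0852
grasp_force: 0.0
```

{"fn": "jog_arm", "kwargs": {
  "steps": [
    [-5.5,-33.6,10,0,1],
    [-5.5,-33.6,10,0,1],
    [0,0,0,0,1],
    [0,0,0,0,1],
    [0,0,0,0,1]
  ]
}}

```text
clock: 2.5
eef_pos: [0.4561, -0.0271, 0.3351]
orientation: [180.0, -0.1, -6.5]
force: [-0.0, 0.4, 0.3]
opening: 0.0854
grasp_force: 0.0
```

Run:
```python
from h import *
f=grab('wrist','w2.png');s=bot.get_state();print(s['eef_pos'],s['orientation'])
print(proj(f,[[.456,-.026,.098],[.4563,-.0255,.098],[.5558,-.0368,.1475]]))
w=load('w1');cv2.imwrite('pics/w2c.png',np.hstack([f['image'][60:400,120:500],cv2.resize(w['image'][140:240,20:140],(408,340))]))
# handle top & collar in w1
m=w['image'].astype(int)
```

```text
[ 0.45637958 -0.02751947  0.33533757] [ 1.79954920e+02 -8.64432066e-02 -6.54917218e+00]
[[272.33763855 227.45472579]
 [271.62726312 227.15121919]
 [269.97948029  71.81948545]]
```

View pics/w2c.png

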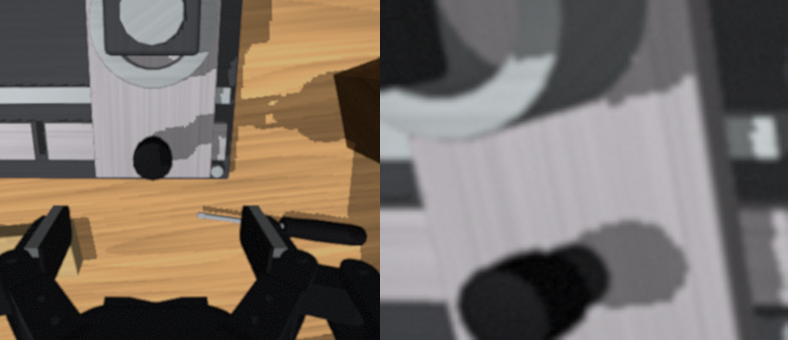

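Crop coordinates for the wrist view: the knob is at (152,158), which is about (272,218) in the full frame. Its top disc is slightly brighter than its side. I'll measure it by contour.

Run:
```python
from h import *
f=load('w2');g=f['image'].max(2)
print(g[190:245:2,272]); print(g[222,240:305:2])
w=load('w1');h=w['image'].max(2);print(h[205:250:2,60])
def big(m,roi):
    x0,x1,y0,y1=roi;M=np.zeros(m.shape,np.uint8);M[y0:y1,x0:x1]=m[y0:y1,x0:x1]
    c=max(cv2.findContours(M,0,1)[0],key=cv2.contourArea);return M,cv2.boundingRect(c),cv2.minEnclosingCircle(c)
print(big(g<50,(235,310,180,260))[1:]); print(big((g>22)&(g<50),(235,310,180,260))[1:])
for v in(216,218,220,222,224):print(v,plane(f,(272.3,v),.098))
# yaw of plate's right edge
hsv=cv2.cvtColor(w['image'],cv2.COLOR_BGR2HSV)
```

```text
[180 178 148  58   6   6  10  27  25  26  25  28  24  25  28  25  23  26
  25  25  22  24  21  22  23 112 192 191]
[175 178 176 171 172 174 151  37  25  25  25  27  27  24  24  26  23  23
  23  25  23  17  15  12  14  20 117 176 176 174 173 175 175]
[181 180 178 176 151  50   2  12  27  37  34  36  35  31  32  29  29  27
  29  27 122 198 198]
((254, 196, 38, 43), ((272.0, 217.6707305908203), 21.762924194335938))
((254, 204, 37, 35), ((271.1019287109375, 220.66505432128906), 19.63676643371582))
216 [ 0.46499031 -0.02700586  0.098     ]
218 [ 0.46343773 -0.02682728  0.098     ]
220 [ 0.46187822 -0.02664791  0.098     ]
222 [ 0.46031171 -0.02646771  0.098     ]
224 [ 0.45873813 -0.02628669  0.098     ]
```

Run:
```python
from h import *
F={k:load(k) for k in('w1','w2','top0','side0')}
def el(f,lo,hi,roi):
    g=f['image'].max(2);x0,x1,y0,y1=roi;M=np.zeros(g.shape,np.uint8);M[y0:y1,x0:x1]=((g>lo)&(g<hi))[y0:y1,x0:x1]
    M=cv2.morphologyEx(M,cv2.MORPH_OPEN,np.ones((3,3),np.uint8));c=max(cv2.findContours(M,0,1)[0],key=cv2.contourArea);return cv2.fitEllipse(c),cv2.boundingRect(c)
a=el(F['w2'],20,60,(235,310,180,260));b=el(F['w1'],20,60,(35,95,200,255));print(a,b)
print(tri([F['w1'],F['w2']],[b[0][0],a[0][0]]))
for n in('top0','side0'):
    g=F[n]['image'].max(2); r=(slice(228,246),slice(280,300)) if n=='top0' else (slice(214,238),slice(262,282)); print(g[r])
for k in('top0','side0'): print(k,tri([F['w2'],F[k]],[a[0][0],(288.3,236.9) if k=='top0' else (271.5,220.5)]))
print([F[k]['extrinsics'][:3,3] for k in('w1','w2')])
```

```text
(((268.98052978515625, 221.65347290039062), (29.526092529296875, 36.92113494873047), 150.73435974121094), (254, 204, 35, 35)) (((56.068843841552734, 231.51991271972656), (21.318134307861328, 27.217512130737305), 133.10488891601562), (44, 219, 25, 25))
[ 0.45615004 -0.0232243   0.08515842]
[[143 144 146 148 147 147 145 145 146 147 145 144 145 147 147 146 145 145
  146 146]
 [143 144 147 147 146 147 145 145 145 146 145 146 146 147 147 146 145 145
  145 146]
 [143 144 147 147 146 145 145 143 142 144 144 144 146 148 146 144 144 145
  145 145]
 [143 144 147 147 146 139 133 129 117 127 132 137 138 139 138 137 137 137
  138 143]
 [143 144 147 146 137 104  68  54  47  54  67  98 102 105 105 104 104 104
  108 130]
 [143 144 146 137 106  60  31  23  24  24  29  44  70  93  98  97  98  99
   98 107]
 [142 144 139 107  60  31  25  23  22  22  23  25  40  81  96  98  98  98
   98  99]
 [142 143 125  76  35  25  25  24  23  24  21  23  30  56  88  97  97  97
   98  98]
 [143 143 119  70  31  26  25  24  26  24  24  22  24  38  86  97  97  98
   98  99]
 [142 142 111  60  28  27  25  24  25  23  22
[... 2245 characters left out ...]
 177]
 [175 170 173 173 179 130  59  48  54  57  54  56  45  54 131 150 167 179
  178 173]
 [180 173 175 175 182 156  98  53  49  53  52  50  56  76  95  96 138 171
  176 174]
 [182 177 176 178 180 164 113  81  74  69  62  79  85 102 105 105 104 137
  175 182]
 [175 175 172 174 177 152 114 102 104  97 100 104 106 110 103 105 103  98
  159 176]
 [176 178 174 176 176 180 134 102 104 104 105 104 103 103 103 106  99  96
  138 169]
 [162 177 174 172 176 180 148 116  97 105 105 102 106 106 101 107 102  98
  125 166]]
top0 [ 0.45595911 -0.02436465  0.08517158]
side0 [ 0.4582909  -0.02397922  0.08759711]
[array([ 0.54596159, -0.27359826,  0.37273388]), array([ 0.53427727, -0.0371099 ,  0.30373852])]
```

{"fn": "jog_arm", "kwargs": {
  "steps": [
    [1,-1.6,24,0,1],
    [0,0,24,0,1],
    [0,0,24,0,1],
    [0,0,24,0,1],
    [0,0,0,0,0]
  ]
}}

```text
clock: 2.97
eef_pos: [0.4552, -0.0258, 0.235]
orientation: [-180.0, 0.5, -6.6]
force: [-1.0, 0.9, 0.7]
opening: 0.075
grasp_force: 0.0
```

{"fn": "jog_arm", "kwargs": {
  "steps": [
    [0,0,0,0,-0.2],
    [0,0,0,0,-1],
    [0,0,0,0,-1],
    [0,0,0,0,-1],
    [0,0,0,0,-1]
  ],
  "grip_force": 50
}}

```text
clock: 3.38
eef_pos: [0.4584, -0.025, 0.2409]
orientation: [179.9, -0.2, -6.4]
force: [-1.4, 0.8, 6.8]
opening: 0.0306
grasp_force: 49.4
```

{"fn": "jog_arm", "kwargs": {
  "steps": [
    [0,0,0,0,-1],
    [0,0,0,0,-1],
    [0,0,0,0,-1]
  ]
}}

```text
clock: 3.63
eef_pos: [0.4584, -0.0249, 0.2409]
orientation: [179.9, -0.3, -6.4]
force: [-1.7, -1.4, 5.8]
opening: 0.0302
grasp_force: 49.4
```

{"fn": "jog_arm", "kwargs": {
  "steps": [
    [0,0,-5,0,-1],
    [0,0,-5,0,-1],
    [0,0,-5,0,-1],
    [0,0,0,0,-1],
    [0,0,0,0,-1]
  ]
}}

```text
clock: 4.05
eef_pos: [0.4582, -0.0247, 0.2542]
orientation: [180.0, -0.3, -6.4]
force: [6.3, -2.4, -8.5]
opening: 0.0301
grasp_force: 50.1
```

{"fn": "jog_arm", "kwargs": {
  "steps": [
    [0,0,0,0,-1],
    [0,0,0,0,-1]
  ]
}}

```text
clock: 4.22
eef_pos: [0.4582, -0.0248, 0.254]
orientation: [180.0, -0.3, -6.4]
force: [6.0, -2.3, -9.0]
opening: 0.0301
grasp_force: 50.0
```

{"fn": "jog_arm", "kwargs": {
  "steps": [
    [0,-11,0,0,-1],
    [0,-11,0,0,-1],
    [0,-11,0,0,-1],
    [0,-11,0,0,-1],
    [0,-11,0,0,-1]
  ]
}}

```text
clock: 4.63
eef_pos: [0.4646, 0.0302, 0.254]
orientation: [179.9, -0.3, -6.4]
force: [6.9, -2.8, -8.2]
opening: 0.0304
grasp_force: 50.4
```

{"fn": "jog_arm", "kwargs": {
  "steps": [
    [0,-11,0,0,-1],
    [0,-11,0,0,-1],
    [0,-11,0,0,-1],
    [0,-11,0,0,-1],
    [0,-9,0,0,-1]
  ]
}}

```text
clock: 5.05
eef_pos: [0.4707, 0.0831, 0.2541]
orientation: [180.0, -0.3, -6.4]
force: [8.2, -3.5, -8.9]
opening: 0.03
grasp_force: 50.5
```

{"fn": "jog_arm", "kwargs": {
  "steps": [
    [0,-1,0,0,-1],
    [0,0,0,0,-1],
    [0,0,0,0,-1],
    [0,0,0,0,-1]
  ]
}}

```text
clock: 5.38
eef_pos: [0.4708, 0.0841, 0.2541]
orientation: [-179.9, -0.3, -6.4]
force: [6.8, 0.7, -8.3]
opening: 0.0302
grasp_force: 50.6
```

Run:
```python
from h import *
f=grab('top','t3.png');s=grab('side','s3.png')
c=cv2.resize(f['image'][150:265,215:330],None,fx=3.4,fy=3.4);d=cv2.resize(s['image'][170:285,225:340],None,fx=3.4,fy=3.4)
cv2.imwrite('pics/c3.png',np.hstack([c,d]));a=bot.get_state();print(a['eef_pos'],a['force'])
p=np.array(a['eef_pos'])-[.4583,-.0249,.2409];y=np.radians(-6.4);print('along y',-np.sin(y)*p[0]+np.cos(y)*p[1],'x',np.cos(y)*p[0]+np.sin(y)*p[1])
```

```text
[0.4707937  0.08406792 0.25411998] [ 7.45858337  0.70610586 -7.91592022]
along y 0.1096814848155829 x 0.0002692956334234744
```

View pics/c3.png

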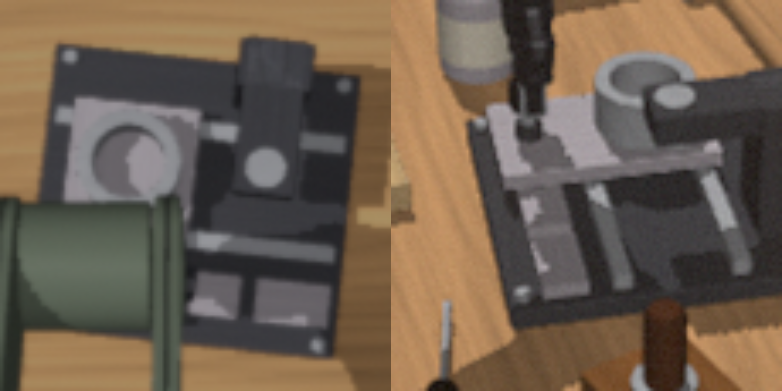

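The carriage has travelled about 110 mm and the hub now stands in the open, at (128,158) in the left crop. Lowering the plunger and releasing it.

{"fn": "jog_arm", "kwargs": {
  "steps": [
    [0,0,5,0,-1],
    [0,0,5,0,-1],
    [0,0,5,0,-1],
    [0,0,0,0,-1],
    [0,0,0,0,-1]
  ]
}}

```text
clock: 5.9
eef_pos: [0.4711, 0.0841, 0.2409]
orientation: [-179.9, -0.3, -6.4]
force: [1.7, 1.3, 4.9]
opening: 0.0304
grasp_force: 51.9
```

{"fn": "jog_arm", "kwargs": {
  "steps": [
    [0,0,0,0,0],
    [0,0,0,0,0.5],
    [0,0,0,0,1],
    [0,0,0,0,1],
    [0,0,0,0,1]
  ]
}}

```text
clock: 6.32
eef_pos: [0.469, 0.0839, 0.2384]
orientation: [180.0, 0.1, -6.4]
force: [-0.7, -0.3, -0.3]
opening: 0.0851
grasp_force: 0.0
```

{"fn": "jog_arm", "kwargs": {
  "steps": [
    [0,0,-25,0,1],
    [0,0,-25,0,1],
    [0,0,-25,0,1],
    [0,0,-25,0,1],
    [0,0,0,0,1]
  ]
}}

```text
clock: 6.73
eef_pos: [0.4714, 0.0839, 0.344]
orientation: [-179.9, -0.6, -6.4]
force: [1.0, -0.5, 0.6]
opening: 0.0852
grasp_force: 0.0
```

{"fn": "jog_arm", "kwargs": {
  "steps": [
    [0,0,-25,0,1],
    [0,0,-25,0,1],
    [-30,0,0,0,1],
    [0,0,0,0,1],
    [0,0,0,0,1]
  ]
}}

```text
clock: 7.15
eef_pos: [0.4384, 0.0874, 0.3879]
orientation: [180.0, 0.1, -6.4]
force: [0.5, -0.1, -1.2]
opening: 0.0854
grasp_force: 0.0
```

Run:
```python
from h import *
f=grab('wrist','w4.png');s=grab('side','s4.png')
d=cv2.resize(s['image'][140:285,225:370],(580,580))[:,:]
cv2.imwrite('pics/c4.png',np.hstack([cv2.resize(f['image'][0:260,200:400],None,fx=1,fy=1)[:, :], cv2.resize(d,(260,260))]))
c4=np.zeros((420,790,3),np.uint8);c4[:,:420]=f['image'][:,70:490];c4[:370,420:]=cv2.resize(d,(370,370));cv2.imwrite('pics/c4.png',c4)
a=bot.get_state();print(a['eef_pos'],a['force'])
print(proj(f,[[.4708,.083,.098],[.5665,.0725,.095]]),proj(s,[[.4708,.083,.098],[.5665,.0725,.095]]))
```

```text
[0.43949873 0.08719929 0.38787642] [ 0.29867428 -0.41163774  1.31181995]
[[275.26719024 170.50424219]
 [275.23614083  51.74724755]] [[264.66412688 195.50810386]
 [298.11363471 192.59497402]]
```

View pics/c4.png

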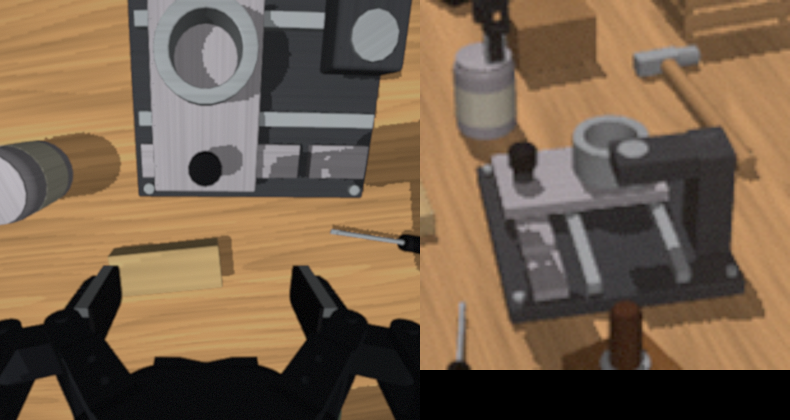

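The hub is in the open with the bore at about (275,47) in the full wrist frame. The knob at (275,168) has dropped back. I'll measure the bore from a second place.

{"fn": "jog_arm", "kwargs": {
  "steps": [
    [20,0,0,0,1],
    [30,0,0,0,1],
    [30,0,0,0,1],
    [20,0,0,0,1],
    [0,0,0,0,1]
  ]
}}

```text
clock: 7.67
eef_pos: [0.5426, 0.0751, 0.3877]
orientation: [180.0, -0.1, -6.5]
force: [-0.1, -1.1, 0.2]
opening: 0.085
grasp_force: 0.0
```

{"fn": "jog_arm", "kwargs": {
  "steps": [
    [0,0,0,0,1],
    [0,0,0,0,1],
    [0,0,0,0,1]
  ]
}}

```text
clock: 7.92
eef_pos: [0.5383, 0.0762, 0.388]
orientation: [180.0, 0.1, -6.4]
force: [-1.7, -1.3, -0.4]
opening: 0.0853
grasp_force: 0.0
```

```bash
cat > bore.py <<'E'
from h import *
# radial edge search for outer rim and bore edge about a guessed centre, in world plane z
def rect(f,c,z,yaw,half=.06,ppm=4000):
    n=int(2*half*ppm);g=(np.arange(n)-n/2+.5)/ppm
    X,Y=np.meshgrid(g,g);ca,sa=np.cos(yaw),np.sin(yaw)
    P=np.stack([c[0]+ca*X-sa*Y,c[1]+sa*X+ca*Y,np.full_like(X,z)],-1).reshape(-1,3)
    m=proj(f,P).astype(np.float32).reshape(n,n,2)
    return cv2.remap(f['image'],m[...,0],m[...,1],1)
E
python3 - <<'E'
from bore import *
grab('wrist','w5.png')
for k in('w5','w4'):
    f=load(k);a=proj(f,[.5665,.0725,.095])[0];g=cv2.cvtColor(f['image'],6)
    out=[]
    pts=[]
    print(k,a)
    # top-face ring: bright grey, low saturation, brighter than plate? print profile
    u,v=a.round().astype(int)
    print(g[v,u-80:u+81:2]);print(f['image'][v,u-50],f['image'][v,max(u-60,0)])
print(bot.get_state()['eef_pos'])
c=np.zeros((420,560,3),np.uint8);f=load('w5');a=proj(f,[.5665,.0725,.095])[0].astype(int)
cv2.imwrite('pics/c5.png',cv2.resize(f['image'][max(a[1]-80,0):a[1]+80,a[0]-90:a[0]+90],None,fx=3.5,fy=3.5))
E
```

```text
w5 [274.99328342 174.39799388]
[177 174 172 171 171 169 123  70  72  71  71  73  73  72  77 171 190 185
 189 186 184 181 180 163  90  74  77 107 118 118 121 123 121 121 120 124
 119 121 121 118 125 177 192 193 192 189 192 191 186 188 191 190 190 175
 108  92 101 172 182 177 178 173 128 113 119 110  56  45  45  45  45  46
  43  43  46  47  43  46  45  45  44]
[174 169 173] [76 71 69]
w4 [275.23614083  51.74724755]
[150 150 123  61  58  58  59  58  59  57  59  60 118 160 146 160 159 158
 159 159 159 146  82  62  66  97 103 101 102 104 106 107 104 103 106 106
 102 105 123 164 169 170 168 169 169 166 165 168 165 162 164 168 167 164
 165 158 102  77  85 146 158 156 155 154 155 153 127  99  92  46  35  36
  37  33  34  35  34  37  35  36  34]
[164 161 156] [61 59 57]
[0.53822903 0.07621606 0.38828065]
```

View pics/c5.png

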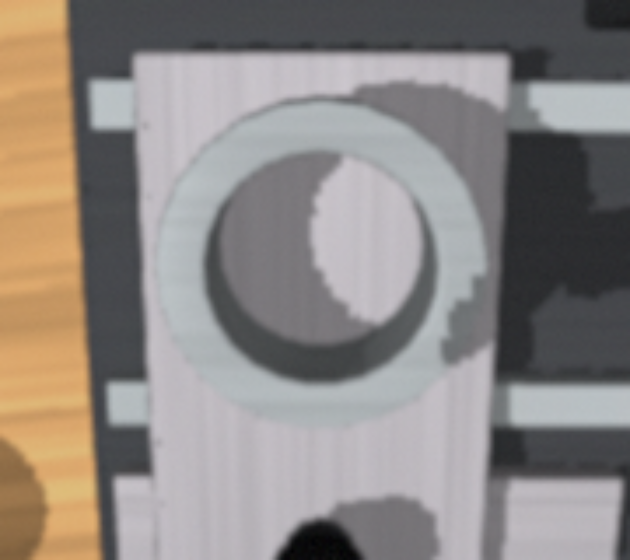

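The crop shows the hub ring with its outer circle centred at about (322,265) and the bore edge at about (320,266). A shadow lies at lower right. I'll fit circles robustly.

```bash
cat >> bore.py <<'E'
from scipy.optimize import least_squares
def fit(f,z,guess,show=0):
    im=f['image'].astype(int);m=((im[...,0]-im[...,2]>3)&(im.max(2)>120)).astype(np.uint8)
    m=cv2.morphologyEx(m,cv2.MORPH_OPEN,np.ones((2,2),np.uint8))
    cs,_=cv2.findContours(m,cv2.RETR_LIST,cv2.CHAIN_APPROX_NONE)
    P=np.vstack([c[:,0] for c in cs]).astype(float)
    p=cv2.undistortPoints(P.reshape(-1,1,2),f['K'],f['D'].astype(float))[:,0];E=f['extrinsics']
    d=np.c_[p,np.ones(len(p))]@E[:3,:3].T;W=E[:3,3]+d*((z-E[2,3])/d[:,2])[:,None]
    res=[]
    for R in(.030,.043):
        c=np.array([*guess,R])
        for tol in(.006,.003,.0015):
            r=np.hypot(*(W[:,:2]-c[:2]).T);w=W[np.abs(r-c[2])<tol]
            c=least_squares(lambda q:np.hypot(*(w[:,:2]-q[:2]).T)-q[2],c,loss='soft_l1',f_scale=.0003).x
        res.append((c.round(4),len(w)))
    return res
E
python3 - <<'E'
from bore import *
for k in('w4','w5'):
    f=load(k);im=f['image']
    a=proj(f,[.5665,.0725,.095])[0].astype(int)
    for z in(.091,.095,.099): print(k,z,fit(f,z,(.567,.073)))
A,B=load('w4'),load('w5')
def cpx(f): # pixel of outer circle centre at its fit
    c=fit(f,.095,(.567,.073)); return [proj(f,[*x[0][:2],.095])[0] for x in c]
for p,q in zip(cpx(A),cpx(B)): print(tri([A,B],[p,q]))
E
```

```text
w4 0.091 [(array([0.5691, 0.0716, 0.0309]), 225), (array([0.569 , 0.0715, 0.0426]), 267)]
w4 0.095 [(array([0.5683, 0.0717, 0.0304]), 225), (array([0.5682, 0.0716, 0.042 ]), 267)]
w4 0.099 [(array([0.5675, 0.0718, 0.03  ]), 225), (array([0.5674, 0.0717, 0.0413]), 267)]
w5 0.091 [(array([0.5678, 0.0715, 0.0305]), 191), (array([0.5678, 0.0712, 0.0429]), 253)]
w5 0.095 [(array([0.5685, 0.0714, 0.03  ]), 191), (array([0.5685, 0.0712, 0.0422]), 253)]
w5 0.099 [(array([0.5692, 0.0713, 0.0296]), 191), (array([0.5692, 0.0711, 0.0416]), 253)]
[0.5684046  0.07154898 0.0943963 ]
[0.56835664 0.07139798 0.09410853]
```

{"fn": "jog_arm", "kwargs": {
  "steps": [
    [-3.1,34.8,2.8,0,1],
    [-3.1,34.8,2.8,0,1],
    [-3.1,34.8,2.8,0,1],
    [-3.1,34.8,2.8,0,1],
    [-3.1,34.8,2.8,0,1]
  ]
}}

```text
clock: 8.38
eef_pos: [0.5029, -0.096, 0.3749]
orientation: [180.0, -0.0, -6.4]
force: [0.7, 0.3, -0.2]
opening: 0.0852
grasp_force: 0.0
```

{"fn": "jog_arm", "kwargs": {
  "steps": [
    [-3.1,34.8,2.8,0,1],
    [-3.1,34.8,2.8,0,1],
    [-3.1,34.8,2.8,0,1],
    [-3.1,34.8,2.8,0,1],
    [-3.1,34.8,2.8,0,1]
  ]
}}

```text
clock: 8.8
eef_pos: [0.4681, -0.2673, 0.361]
orientation: [180.0, -0.0, -6.4]
force: [0.2, -0.4, 0.1]
opening: 0.0855
grasp_force: 0.0
```

{"fn": "jog_arm", "kwargs": {
  "steps": [
    [0,0,0,0,1],
    [0,0,0,0,1],
    [0,0,0,0,1],
    [0,0,0,0,1]
  ]
}}

```text
clock: 9.13
eef_pos: [0.4693, -0.2651, 0.3608]
orientation: [-180.0, -0.0, -6.3]
force: [-0.1, 0.2, -0.5]
opening: 0.0852
grasp_force: 0.0
```

Run:
```python
from h import *
grab('wrist','w6.png')
C={}
for k in('w1','w6'):
    f=load(k);im=f['image'].astype(int);hsv=cv2.cvtColor(f['image'],40)
    a=proj(f,[.4685,-.2662,.137])[0];u,v=a.round().astype(int);print(k,a)
    print(im[v-34:v+24:2,u].tolist()); print(im[v,u-30:u+31:3].tolist())
print(bot.get_state()['eef_pos'])
```

```text
w1 [276.96268381 212.70180001]
[[159, 157, 151], [69, 68, 70], [6, 13, 26], [5, 15, 28], [11, 16, 30], [5, 16, 29], [9, 14, 28], [11, 17, 32], [8, 14, 36], [14, 27, 44], [18, 30, 57], [22, 42, 75], [27, 44, 80], [26, 45, 80], [22, 43, 79], [25, 45, 79], [25, 43, 78], [24, 43, 78], [23, 43, 78], [25, 44, 79], [26, 45, 80], [23, 43, 78], [27, 45, 77], [17, 35, 64], [34, 73, 113], [41, 84, 129], [54, 95, 139], [94, 143, 189], [101, 154, 202]]
[[44, 86, 132], [42, 87, 134], [41, 87, 132], [41, 87, 132], [43, 86, 132], [24, 52, 82], [18, 34, 61], [25, 43, 76], [23, 43, 76], [21, 42, 75], [24, 43, 78], [29, 46, 83], [21, 42, 75], [24, 43, 79], [25, 46, 82], [11, 25, 49], [29, 61, 93], [40, 81, 124], [37, 79, 123], [37, 81, 126], [39, 82, 127]]
w6 [275.88779315 234.47214252]
[[10, 15, 32], [7, 16, 28], [12, 18, 32], [13, 18, 33], [9, 14, 29], [11, 19, 31], [3, 15, 29], [14, 22, 36], [8, 18, 37], [16, 25, 42], [12, 25, 48], [13, 26, 51], [15, 29, 51], [13, 27, 49], [14, 27, 50], [15, 28, 51], [17, 26, 51], [12, 27, 49], [15, 28, 49], [19, 32, 56], [24, 42, 78], [24, 44, 79], [24, 45, 80], [27, 45, 80], [17, 37, 66], [54, 93, 131], [99, 154, 204], [108, 164, 213], [100, 154, 201]]
[[42, 86, 134], [42, 86, 132], [40, 86, 133], [46, 90, 136], [26, 53, 85], [15, 28, 50], [12, 24, 44], [16, 27, 51], [15, 27, 48], [18, 27, 51], [12, 27, 49], [15, 28, 52], [17, 28, 50], [16, 29, 50], [14, 28, 51], [16, 30, 54], [13, 22, 42], [24, 51, 80], [41, 85, 131], [42, 86, 132], [41, 87, 133]]
[ 0.46945105 -0.26492826  0.36087779]
```

Run:
```python
from h import *
a,b=load('w1'),load('w6');p,q=(277,210.5),(276.6,231.3)
print(tri([a,b],[p,q]),plane(a,p,.137),plane(b,q,.137))
for f,n in((a,'w1'),(b,'w6')): # collar: light grey low-sat pixels
    im=f['image'].astype(int);m=((im.max(2)-im.min(2)<30)&(im.max(2)>110)).astype(np.uint8);m[:, :240]=0;m[:,320:]=0;m[:160]=0;m[260:]=0
    c=max(cv2.findContours(m,0,1)[0],key=cv2.contourArea);x,y,w,h=cv2.boundingRect(c);print(n,x,y,w,h,plane(f,(x+w/2-.5,y),.076),plane(f,(x+w/2-.5,y+w/2),.076))
```

```text
[ 0.46849798 -0.2664874   0.13104692] [ 0.47043606 -0.26644028  0.137     ] [ 0.47083693 -0.26695679  0.137     ]
w1 256 172 37 35 [ 0.4921198  -0.26596362  0.076     ] [ 0.47288253 -0.2638305   0.076     ]
w6 252 183 42 40 [ 0.49224447 -0.26578399  0.076     ] [ 0.47313504 -0.26364375  0.076     ]
```

{"fn": "jog_arm", "kwargs": {
  "steps": [
    [0,1.5,25,0,1],
    [0,0,25,0,1],
    [0,0,25,0,1],
    [0,0,25,0,1],
    [0,0,0,0,1]
  ]
}}

```text
clock: 9.6
eef_pos: [0.4673, -0.2648, 0.2556]
orientation: [-179.7, 0.5, -6.3]
force: [-0.6, 1.3, -1.1]
opening: 0.0856
grasp_force: 0.0
```

{"fn": "jog_arm", "kwargs": {
  "steps": [
    [0,0,0,0,0],
    [0,0,0,0,-0.2],
    [0,0,0,0,-1],
    [0,0,0,0,-1],
    [0,0,0,0,-1]
  ],
  "grip_force": 60
}}

```text
clock: 10.02
eef_pos: [0.4699, -0.2682, 0.2629]
orientation: [179.9, -0.2, -6.4]
force: [1.2, -0.8, -0.6]
opening: 0.0285
grasp_force: 59.1
```

{"fn": "jog_arm", "kwargs": {
  "steps": [
    [0,0,0,0,-1],
    [0,0,0,0,-1],
    [0,0,0,0,-1],
    [0,0,0,0,-1],
    [0,0,0,0,-1]
  ]
}}

```text
clock: 10.43
eef_pos: [0.4699, -0.2683, 0.2628]
orientation: [179.9, -0.2, -6.4]
force: [0.6, 2.0, 6.4]
opening: 0.0288
grasp_force: 59.6
```

{"fn": "jog_arm", "kwargs": {
  "steps": [
    [0,0,-5,0,-1],
    [0,0,-15,0,-1],
    [0,0,-30,0,-1],
    [0,0,-30,0,-1],
    [0,0,-30,0,-1]
  ]
}}

```text
clock: 10.85
eef_pos: [0.4686, -0.2675, 0.3712]
orientation: [-179.9, 0.1, -6.4]
force: [0.8, -0.1, -0.5]
opening: 0.0289
grasp_force: 59.8
```

{"fn": "jog_arm", "kwargs": {
  "steps": [
    [0,0,-30,0,-1],
    [0,0,-10,0,-1],
    [0,0,0,0,-1],
    [0,0,0,0,-1],
    [0,0,0,0,-1]
  ]
}}

```text
clock: 11.27
eef_pos: [0.4684, -0.2673, 0.4079]
orientation: [-179.8, 0.2, -6.4]
force: [0.4, 0.2, -1.3]
opening: 0.029
grasp_force: 59.8
```

Run:
```python
from h import *
f=grab('wrist','w7.png');s=grab('side','s7.png');t=grab('top','t7.png');e=bot.get_state()['eef_pos'];print(e)
P=[e+[0,0,-.2428],e+[0,0,-.2428+.05],e+[0,0,-.2428+.117]]
for n,g in(('w',f),('s',s)): print(n,proj(g,P))
u,v=proj(f,P[0])[0].astype(int);g=f['image'];print(g.shape,u,v)
u2,v2=proj(s,P[1])[0].astype(int)
a=cv2.resize(g[140:340,180:380],(400,400));b=cv2.resize(s['image'][v2-60:v2+40,u2-50:u2+50],(400,400));cv2.imwrite('pics/c7.png',np.hstack([a,b]))
print(u2-50,v2-60)
```

```text
[ 0.46858682 -0.26743136  0.40803327]
w [[275.11175474 222.72328544]
 [274.72446736 251.61467189]
 [273.70987311 327.32521648]]
s [[305.07045375 251.36165985]
 [305.32649946 233.41960865]
 [305.68831202 208.03739318]]
(420, 560, 3) 275 222
255 173
```

View pics/c7.png

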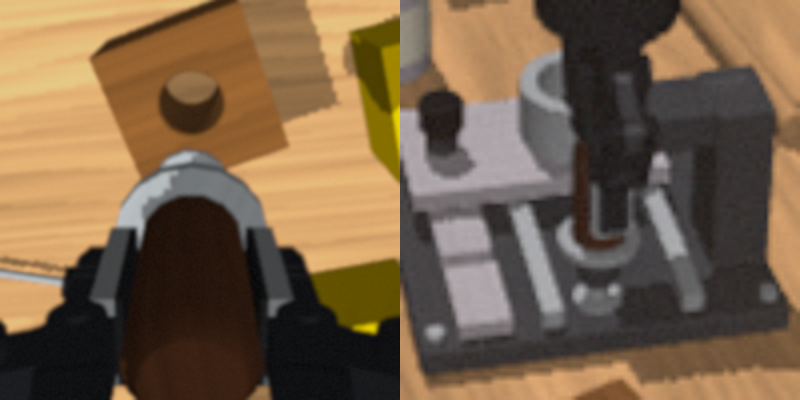

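The left half shows the tool gripped centrally at column 276, with the empty stand hole at full-frame (275.6,190.8). The right half shows the blade tip at about (304,250), as predicted. I'll compute the offsets.

Run:
```python
from h import *
f=load('w7');e=np.array([ 0.46858682,-0.26743136,0.40803327]);y=np.radians(-6.4);X=np.array([np.cos(y),np.sin(y),0])
print('stand mouth',plane(f,(275.5,190.75),.07))
for r,h in((.023,.056),(.023,.05),(.012,.026)): print('far edge',r,proj(f,e+r*X+[0,0,-.2428+h]))
g=f['image'].max(2);print(g[205:262,276].tolist());s=f['image'].astype(int)[205:262,276];print((s[:,2]-s[:,0]).tolist())
# hole ellipse from top0-like threshold not possible; profile in w7
print(f['image'].max(2)[170:215,276].tolist())
```

```text
stand mouth [ 0.46967753 -0.26752245  0.07      ]
far edge 0.023 [[274.70106309 219.05103131]]
far edge 0.023 [[274.76331087 215.55655335]]
far edge 0.012 [[274.95485062 219.43823458]]
[55, 74, 111, 134, 142, 140, 137, 140, 137, 125, 123, 153, 166, 155, 142, 123, 95, 77, 90, 111, 121, 121, 120, 120, 119, 119, 120, 121, 120, 121, 122, 116, 89, 53, 34, 34, 36, 38, 35, 33, 37, 34, 37, 35, 35, 34, 35, 36, 34, 34, 34, 37, 37, 35, 33, 36, 36]
[40, 53, 75, 91, 96, 95, 95, 97, 90, 60, 14, -6, -8, -8, -7, -5, -5, -3, -4, -5, -6, -5, -6, -5, -6, -5, -5, -6, -5, -5, -5, -5, -3, 4, 20, 25, 23, 25, 26, 24, 22, 21, 24, 22, 22, 25, 23, 26, 27, 23, 24, 25, 25, 22, 25, 21, 23]
[136, 136, 139, 138, 136, 137, 146, 154, 153, 152, 151, 149, 146, 140, 136, 134, 133, 136, 138, 142, 139, 117, 81, 60, 57, 54, 54, 53, 54, 55, 57, 55, 55, 52, 52, 55, 74, 111, 134, 142, 140, 137, 140, 137, 125]
```

Run:
```python
from h import *
f=load('w7');e=np.array([ 0.46858682,-0.26743136,0.40803327]);y=np.radians(-6.4);X=np.array([np.cos(y),np.sin(y),0])
a=np.radians(np.arange(-60,61,5));Y=np.array([-X[1],X[0],0])
for dx in(0,-.002,-.004):
  for dz in(0,.003):
    o=[]
    for r,h in((.023,.056),(.023,.05),(.012,.026),(.014,.012),(.002,0)):
        P=[e+X*(dx+r*np.cos(t))+Y*r*np.sin(t)+[0,0,-.2428+h+dz] for t in a]; o.append(proj(f,P)[:,1].min().round(1))
    print(dx,dz,o)
# collar widest extents: columns of grey
m=(f['image'].astype(int).max(2)-f['image'].astype(int).min(2)<25)&(f['image'].max(2)>75)
for r in range(213,252,3):
    c=np.where(m[r,225:330])[0]; print(r,225+c.min() if len(c) else None,225+c.max() if len(c) else None,end='; ')
P=[e+X*r*np.cos(t)+Y*r*np.sin(t)+[0,0,-.2428+.056] for r in[.023] for t in np.radians([-90,-60,-30,0,30,60,90])]
print(proj(f,P).round(1).tolist())
```

```text
0 0 [np.float64(219.1), np.float64(215.6), np.float64(219.4), np.float64(210.1), np.float64(220.3)]
0 0.003 [np.float64(220.9), np.float64(217.3), np.float64(221.0), np.float64(211.4), np.float64(221.6)]
-0.002 0 [np.float64(222.4), np.float64(218.8), np.float64(222.3), np.float64(212.8), np.float64(222.7)]
-0.002 0.003 [np.float64(224.3), np.float64(220.6), np.float64(223.8), np.float64(214.1), np.float64(224.1)]
-0.004 0 [np.float64(225.7), np.float64(222.1), np.float64(225.0), np.float64(215.5), np.float64(225.2)]
-0.004 0.003 [np.float64(227.7), np.float64(223.9), np.float64(226.7), np.float64(216.8), np.float64(226.6)]
213 None None; 216 269 282; 219 263 287; 222 261 290; 225 258 292; 228 254 296; 231 250 301; 234 247 303; 237 245 306; 240 242 308; 243 241 309; 246 240 310; 249 239 311; [[314.0, 256.2], [309.5, 238.1], [295.2, 224.3], [274.7, 219.1], [254.2, 224.2], [239.9, 237.9], [235.3, 256.0]]
```

{"fn": "jog_arm", "kwargs": {
  "steps": [
    [0,-20,0,0,-1],
    [0,-35,0,0,-1],
    [0,-38,0,0,-1],
    [0,-38,0,0,-1],
    [0,-38,0,0,-1]
  ]
}}

```text
clock: 11.83
eef_pos: [0.4876, -0.0984, 0.4092]
orientation: [-180.0, 0.1, -6.5]
force: [0.8, -0.1, -3.1]
opening: 0.0284
grasp_force: 59.8
```

{"fn": "jog_arm", "kwargs": {
  "steps": [
    [0,-38,0,0,-1],
    [0,-38,0,0,-1],
    [0,-38,0,0,-1],
    [0,-35,0,0,-1],
    [0,-20,0,0,-1]
  ]
}}

```text
clock: 12.25
eef_pos: [0.5064, 0.0714, 0.4093]
orientation: [-179.9, 0.1, -6.3]
force: [0.2, 0.3, -1.8]
opening: 0.0288
grasp_force: 59.9
```

{"fn": "jog_arm", "kwargs": {
  "steps": [
    [20,-10.5,0,0,-1],
    [21.3,0,0,0,-1],
    [0,0,0,0,-1],
    [0,0,0,0,-1],
    [0,0,0,0,-1]
  ]
}}

```text
clock: 12.67
eef_pos: [0.5486, 0.0738, 0.4093]
orientation: [180.0, 0.2, -6.4]
force: [0.1, 0.5, -2.0]
opening: 0.0293
grasp_force: 59.9
```

```bash
cat > rel.py <<'E'
from h import *
import sys
C=np.array([float(a) for a in sys.argv[1:3]]) if len(sys.argv)>2 else np.array([.5704,.0718])
s=bot.get_state();y=np.radians(-6.4);d=s['eef_pos'][:2]-C;X=np.array([np.cos(y),np.sin(y)]);Y=np.array([-X[1],X[0]])
F=s['force'];print('eef',s['eef_pos'].round(4),'rel fixture x,y mm',(d@X*1e3).round(2),(d@Y*1e3).round(2),'r',(np.hypot(*d)*1e3).round(2),'F',F.round(1),'op',s['opening'])
E
python3 rel.py
```

```text
eef [0.5486 0.0738 0.4093] rel fixture x,y mm -21.89 -0.45 r 21.89 F [ 0.1  0.5 -2. ] op 0.029250996628665562
```

{"fn": "jog_arm", "kwargs": {
  "steps": [
    [0,0,15,0,-1],
    [0,0,20,0,-1],
    [0,0,20,0,-1],
    [0,0,13,0,-1],
    [0,0,0,0,-1]
  ]
}}

```text
clock: 13.08
eef_pos: [0.5467, 0.0735, 0.3386]
orientation: [180.0, 0.5, -6.5]
force: [-1.5, 0.2, -2.5]
opening: 0.0287
grasp_force: 59.9
```

{"fn": "jog_arm", "kwargs": {
  "steps": [
    [0,0,0,0,-1],
    [0,0,0,0,-1]
  ]
}}

```text
clock: 13.25
eef_pos: [0.5492, 0.0737, 0.3436]
orientation: [-180.0, -0.1, -6.4]
force: [0.0, 0.5, -0.8]
opening: 0.0287
grasp_force: 59.9
```

{"fn": "jog_arm", "kwargs": {
  "steps": [
    [0,0,2,0,-1],
    [0,0,2,0,-1],
    [0,0,0,0,-1]
  ]
}}

```text
clock: 13.5
eef_pos: [0.5492, 0.0739, 0.3392]
orientation: [-180.0, -0.1, -6.4]
force: [-1.3, 0.1, -2.0]
opening: 0.0286
grasp_force: 59.9
```

{"fn": "jog_arm", "kwargs": {
  "steps": [
    [0,0,2,0,-1],
    [0,0,2,0,-1],
    [0,0,0,0,-1]
  ]
}}

```text
clock: 13.75
eef_pos: [0.5489, 0.0739, 0.3342]
orientation: [180.0, 0.0, -6.4]
force: [-0.3, 0.5, -2.3]
opening: 0.0286
grasp_force: 59.9
```

{"fn": "jog_arm", "kwargs": {
  "steps": [
    [0,0,2,0,-1],
    [0,0,2,0,-1],
    [0,0,0,0,-1]
  ]
}}

```text
clock: 14.0
eef_pos: [0.5492, 0.0739, 0.3305]
orientation: [-180.0, -0.0, -6.4]
force: [0.6, 0.1, -1.2]
opening: 0.0289
grasp_force: 60.0
```

{"fn": "jog_arm", "kwargs": {
  "steps": [
    [0,0,2.5,0,-1],
    [0,0,0,0,-1],
    [0,0,0,0,-1]
  ]
}}

```text
clock: 14.25
eef_pos: [0.5495, 0.0739, 0.3286]
orientation: [-180.0, -0.1, -6.4]
force: [0.1, -0.0, -0.2]
opening: 0.029
grasp_force: 60.1
```

```bash
python3 rel.py
python3 - <<'E'
from h import *
s=grab('side','s8.png');w=grab('wrist','w8.png')
F=[]
for i in range(6):
    bot.grab_frame('side');F.append(bot.get_state()['force'])
print(np.mean(F,0),np.std(F,0))
E
```

```text
eef [0.5495 0.0739 0.3286] rel fixture x,y mm -20.99 -0.27 r 20.99 F [ 0.1 -0.  -0.2] op 0.028984687989353636
[ 1.92607379 -0.30232255  0.22657195] [0.59856423 0.53590723 0.26559046]
```

{"fn": "jog_arm", "kwargs": {
  "steps": [
    [-0.5,0,1,0,-1],
    [0,0,1,0,-1],
    [0,0,0,0,-1],
    [0,0,0,0,-1],
    [0,0,0,0,-1]
  ]
}}

```text
clock: 15.07
eef_pos: [0.549, 0.0739, 0.3265]
orientation: [-180.0, -0.1, -6.4]
force: [3.2, 0.4, 1.3]
opening: 0.0286
grasp_force: 60.1
```

```bash
cat > av.py <<'E'
from h import *
F=[]
for i in range(5):
    bot.grab_frame('side');F.append(bot.get_state()['force'])
y=np.radians(-6.4);m=np.mean(F,0);print('F fixture',m[0]*np.cos(y)+m[1]*np.sin(y),-m[0]*np.sin(y)+m[1]*np.cos(y),m[2],np.std(F,0).round(2))
E
python3 rel.py;python3 av.py
```

```text
eef [0.549  0.0739 0.3265] rel fixture x,y mm -21.55 -0.28 r 21.55 F [3.2 0.4 1.3] op 0.028649975199435046
F fixture 3.8686761778870635 0.7384963435097627 1.1074693576464667 [0.45 0.27 0.34]
```

{"fn": "jog_arm", "kwargs": {
  "steps": [
    [0.03,1.15,0,0,-1],
    [0.09,1.15,0,0,-1],
    [0.15,1.14,0,0,-1],
    [0.21,1.13,0,0,-1],
    [0.27,1.12,0,0,-1]
  ]
}}

```text
clock: 15.73
eef_pos: [0.5484, 0.0684, 0.326]
orientation: [-180.0, 0.1, -6.4]
force: [3.3, 2.3, 1.9]
opening: 0.0287
grasp_force: 60.2
```

{"fn": "jog_arm", "kwargs": {
  "steps": [
    [0.33,1.1,0,0,-1],
    [0.38,1.09,0,0,-1],
    [0.44,1.06,0,0,-1],
    [0.5,1.04,0,0,-1],
    [0.55,1.01,0,0,-1]
  ]
}}

```text
clock: 16.15
eef_pos: [0.55, 0.0628, 0.3259]
orientation: [-180.0, 0.1, -6.4]
force: [1.5, 3.4, 1.5]
opening: 0.0286
grasp_force: 60.3
```

{"fn": "jog_arm", "kwargs": {
  "steps": [
    [0.6,0.98,0,0,-1],
    [0.65,0.95,0,0,-1],
    [0.7,0.91,0,0,-1],
    [0.75,0.88,0,0,-1],
    [0.79,0.84,0,0,-1]
  ]
}}

```text
clock: 16.57
eef_pos: [0.5531, 0.0576, 0.326]
orientation: [180.0, 0.1, -6.4]
force: [1.2, 3.3, 1.1]
opening: 0.0286
grasp_force: 60.2
```

```bash
python3 rel.py;python3 av.py
```

```text
eef [0.5531 0.0576 0.326 ] rel fixture x,y mm -15.6 -16.05 r 22.39 F [1.2 3.3 1.1] op 0.02862737079679266
F fixture 1.162375810982447 2.3138326231522557 1.5804545263535414 [0.38 0.57 0.3 ]
```

{"fn": "jog_arm", "kwargs": {
  "steps": [
    [0.84,0.79,-0.2,0,-1],
    [0.88,0.75,-0.2,0,-1],
    [0.91,0.7,-0.2,0,-1],
    [0.95,0.65,-0.2,0,-1],
    [0.98,0.6,0,0,-1]
  ]
}}

```text
clock: 17.23
eef_pos: [0.5573, 0.0539, 0.3268]
orientation: [-180.0, 0.0, -6.4]
force: [-0.7, 3.0, 1.7]
opening: 0.0286
grasp_force: 60.2
```

{"fn": "jog_arm", "kwargs": {
  "steps": [
    [1.01,0.55,0,0,-1],
    [1.04,0.5,0,0,-1],
    [1.06,0.44,0,0,-1],
    [1.09,0.38,0,0,-1],
    [1.1,0.33,0,0,-1]
  ]
}}

```text
clock: 17.65
eef_pos: [0.5625, 0.0508, 0.3269]
orientation: [180.0, 0.0, -6.4]
force: [-1.0, 2.1, -0.0]
opening: 0.0287
grasp_force: 60.2
```

{"fn": "jog_arm", "kwargs": {
  "steps": [
    [1.12,0.27,0,0,-1],
    [1.13,0.21,0,0,-1],
    [1.14,0.15,0,0,-1],
    [1.15,0.09,0,0,-1],
    [1.15,0.03,0,0,-1]
  ]
}}

```text
clock: 18.07
eef_pos: [0.5678, 0.0497, 0.3267]
orientation: [180.0, 0.1, -6.4]
force: [-1.7, 2.9, -0.1]
opening: 0.0289
grasp_force: 60.2
```

```bash
python3 rel.py;python3 av.py
```

```text
eef [0.5678 0.0497 0.3267] rel fixture x,y mm -0.07 -22.28 r 22.28 F [-1.7  2.9 -0.1] op 0.02888476199757485
F fixture -1.431318299419056 2.6676073224594004 0.5904705911153576 [0.37 0.14 0.5 ]
```

{"fn": "jog_arm", "kwargs": {
  "steps": [
    [1.15,-0.03,0,0,-1],
    [1.15,-0.09,0,0,-1],
    [1.14,-0.15,0,0,-1],
    [1.13,-0.21,0,0,-1],
    [1.12,-0.27,0,0,-1]
  ]
}}

```text
clock: 18.73
eef_pos: [0.5739, 0.0496, 0.327]
orientation: [180.0, 0.0, -6.4]
force: [-1.7, 1.7, 0.3]
opening: 0.0286
grasp_force: 60.2
```

{"fn": "jog_arm", "kwargs": {
  "steps": [
    [1.1,-0.33,0,0,-1],
    [1.09,-0.38,0,0,-1],
    [1.06,-0.44,0,0,-1],
    [1.04,-0.5,0,0,-1],
    [1.01,-0.55,0,0,-1]
  ]
}}

```text
clock: 19.15
eef_pos: [0.5792, 0.0514, 0.3268]
orientation: [180.0, 0.0, -6.4]
force: [-2.9, 0.3, 1.4]
opening: 0.0287
grasp_force: 60.1
```

{"fn": "jog_arm", "kwargs": {
  "steps": [
    [0.98,-0.6,0,0,-1],
    [0.95,-0.65,0,0,-1],
    [0.91,-0.7,0,0,-1],
    [0.88,-0.75,0,0,-1],
    [0.84,-0.79,0,0,-1]
  ]
}}

```text
clock: 19.57
eef_pos: [0.5843, 0.0542, 0.327]
orientation: [180.0, -0.0, -6.4]
force: [-1.9, 0.2, 0.9]
opening: 0.0288
grasp_force: 60.1
```

```bash
python3 rel.py;python3 av.py
```

```text
eef [0.5843 0.0542 0.327 ] rel fixture x,y mm 15.81 -15.89 r 22.41 F [-1.9  0.2  0.9] op 0.028761409438161186
F fixture -1.6891647719360758 0.9914157949622747 0.5869076164695202 [0.44 0.42 0.42]
```

{"fn": "jog_arm", "kwargs": {
  "steps": [
    [0.79,-0.84,0,0,-1],
    [0.75,-0.88,0,0,-1],
    [0.7,-0.91,0,0,-1],
    [0.65,-0.95,0,0,-1],
    [0.6,-0.98,0,0,-1]
  ]
}}

```text
clock: 20.23
eef_pos: [0.5881, 0.0584, 0.3268]
orientation: [180.0, 0.0, -6.4]
force: [-2.5, 0.6, 0.6]
opening: 0.0284
grasp_force: 60.1
```

{"fn": "jog_arm", "kwargs": {
  "steps": [
    [0.55,-1.01,0,0,-1],
    [0.5,-1.04,0,0,-1],
    [0.44,-1.06,0,0,-1],
    [0.38,-1.09,0,0,-1],
    [0.33,-1.1,0,0,-1]
  ]
}}

```text
clock: 20.65
eef_pos: [0.5911, 0.0635, 0.3271]
orientation: [180.0, -0.0, -6.4]
force: [-3.1, -0.3, 0.8]
opening: 0.0285
grasp_force: 60.1
```

{"fn": "jog_arm", "kwargs": {
  "steps": [
    [0.27,-1.12,0,0,-1],
    [0.21,-1.13,0,0,-1],
    [0.15,-1.14,0,0,-1],
    [0.09,-1.15,0,0,-1],
    [0.03,-1.15,0,0,-1]
  ]
}}

```text
clock: 21.07
eef_pos: [0.5923, 0.069, 0.327]
orientation: [180.0, -0.0, -6.4]
force: [-3.1, -1.3, 0.5]
opening: 0.0286
grasp_force: 60.1
```

```bash
python3 rel.py;python3 av.py
```

```text
eef [0.5923 0.069  0.327 ] rel fixture x,y mm 22.09 -0.35 r 22.09 F [-3.1 -1.3  0.5] op 0.0286431030476044
F fixture -2.6821108473653315 -1.2846994093375117 0.30898447523380224 [0.61 0.36 0.55]
```

{"fn": "jog_arm", "kwargs": {
  "steps": [
    [-0.03,-1.15,0,0,-1],
    [-0.09,-1.15,0,0,-1],
    [-0.15,-1.14,0,0,-1],
    [-0.21,-1.13,0,0,-1],
    [-0.27,-1.12,0,0,-1]
  ]
}}

```text
clock: 21.73
eef_pos: [0.5924, 0.0749, 0.3271]
orientation: [-180.0, -0.0, -6.4]
force: [-2.5, -2.1, -0.3]
opening: 0.0286
grasp_force: 60.1
```

{"fn": "jog_arm", "kwargs": {
  "steps": [
    [-0.33,-1.1,0,0,-1],
    [-0.38,-1.09,0,0,-1],
    [-0.44,-1.06,0,0,-1],
    [-0.5,-1.04,0,0,-1],
    [-0.55,-1.01,0,0,-1]
  ]
}}

```text
clock: 22.15
eef_pos: [0.5907, 0.0802, 0.3271]
orientation: [180.0, -0.0, -6.4]
force: [-1.9, -2.9, 1.6]
opening: 0.029
grasp_force: 60.1
```

{"fn": "jog_arm", "kwargs": {
  "steps": [
    [-0.6,-0.98,0,0,-1],
    [-0.65,-0.95,0,0,-1],
    [-0.7,-0.91,0,0,-1],
    [-0.75,-0.88,0,0,-1],
    [-0.79,-0.84,0,0,-1]
  ]
}}

```text
clock: 22.57
eef_pos: [0.5876, 0.0854, 0.327]
orientation: [-180.0, -0.0, -6.4]
force: [-0.6, -1.8, 0.7]
opening: 0.0286
grasp_force: 60.1
```

```bash
python3 rel.py;python3 av.py
```

```text
eef [0.5876 0.0854 0.327 ] rel fixture x,y mm 15.62 15.43 r 21.95 F [-0.6 -1.8  0.7] op 0.02855689798756411
F fixture -0.8667060325030669 -1.1074223729327333 0.4645547812891356 [0.33 0.39 0.44]
```

{"fn": "jog_arm", "kwargs": {
  "steps": [
    [-0.84,-0.79,0,0,-1],
    [-0.88,-0.75,0,0,-1],
    [-0.91,-0.7,0,0,-1],
    [-0.95,-0.65,0,0,-1],
    [-0.98,-0.6,0,0,-1]
  ]
}}

```text
clock: 23.23
eef_pos: [0.5835, 0.0891, 0.3271]
orientation: [180.0, -0.0, -6.4]
force: [-0.2, -3.2, -0.3]
opening: 0.0287
grasp_force: 60.1
```

{"fn": "jog_arm", "kwargs": {
  "steps": [
    [-1.01,-0.55,0,0,-1],
    [-1.04,-0.5,0,0,-1],
    [-1.06,-0.44,0,0,-1],
    [-1.09,-0.38,0,0,-1],
    [-1.1,-0.33,0,0,-1]
  ]
}}

```text
clock: 23.65
eef_pos: [0.5785, 0.0921, 0.3271]
orientation: [-180.0, -0.0, -6.4]
force: [1.1, -1.4, 0.2]
opening: 0.029
grasp_force: 60.1
```

{"fn": "jog_arm", "kwargs": {
  "steps": [
    [-1.12,-0.27,0,0,-1],
    [-1.13,-0.21,0,0,-1],
    [-1.14,-0.15,0,0,-1],
    [-1.15,-0.09,0,0,-1],
    [-1.15,-0.03,0,0,-1]
  ]
}}

```text
clock: 24.07
eef_pos: [0.5729, 0.0933, 0.3272]
orientation: [-180.0, -0.0, -6.4]
force: [1.1, -2.3, -0.2]
opening: 0.0289
grasp_force: 60.1
```

```bash
python3 rel.py;python3 av.py
```

```text
eef [0.5729 0.0933 0.3272] rel fixture x,y mm 0.13 21.68 r 21.68 F [ 1.1 -2.3 -0.2] op 0.02891337892391297
F fixture 0.44940247768110847 -1.8144685616045673 0.21605028843819102 [0.4  0.58 0.5 ]
```

{"fn": "jog_arm", "kwargs": {
  "steps": [
    [-1.15,0.03,0.2,0,-1],
    [-1.15,0.09,0.2,0,-1],
    [-1.14,0.15,0,0,-1],
    [-1.13,0.21,0,0,-1],
    [-1.12,0.27,0,0,-1]
  ]
}}

```text
clock: 24.73
eef_pos: [0.5673, 0.0933, 0.3268]
orientation: [-180.0, -0.1, -6.4]
force: [1.3, -1.5, -0.4]
opening: 0.0286
grasp_force: 60.1
```

{"fn": "jog_arm", "kwargs": {
  "steps": [
    [-1.1,0.33,0,0,-1],
    [-1.09,0.38,0,0,-1],
    [-1.06,0.44,0,0,-1],
    [-1.04,0.5,0,0,-1],
    [-1.01,0.55,0,0,-1]
  ]
}}

```text
clock: 25.15
eef_pos: [0.5617, 0.0916, 0.3268]
orientation: [-180.0, -0.0, -6.4]
force: [2.6, -1.4, 0.8]
opening: 0.0285
grasp_force: 60.1
```

{"fn": "jog_arm", "kwargs": {
  "steps": [
    [-0.98,0.6,0,0,-1],
    [-0.95,0.65,0,0,-1],
    [-0.91,0.7,0,0,-1],
    [-0.88,0.75,0,0,-1],
    [-0.84,0.79,0,0,-1]
  ]
}}

```text
clock: 25.57
eef_pos: [0.5568, 0.0888, 0.3267]
orientation: [-180.0, -0.0, -6.4]
force: [4.0, 0.1, 1.0]
opening: 0.0286
grasp_force: 60.1
```

```bash
python3 rel.py;python3 av.py
```

```text
eef [0.5568 0.0888 0.3267] rel fixture x,y mm -15.42 15.4 r 21.79 F [4.  0.1 1. ] op 0.028572668598041383
F fixture 2.5231535206314715 -0.730373536103359 0.7186239512903723 [0.28 0.28 0.57]
```

{"fn": "jog_arm", "kwargs": {
  "steps": [
    [-0.79,0.84,0,0,-1],
    [-0.75,0.88,0,0,-1],
    [-0.7,0.91,0,0,-1],
    [-0.65,0.95,0,0,-1],
    [-0.6,0.98,0,0,-1]
  ]
}}

```text
clock: 26.23
eef_pos: [0.5527, 0.0845, 0.3267]
orientation: [-180.0, -0.0, -6.4]
force: [3.8, -0.1, 0.4]
opening: 0.0287
grasp_force: 60.1
```

{"fn": "jog_arm", "kwargs": {
  "steps": [
    [-0.55,1.01,0,0,-1],
    [-0.5,1.04,0,0,-1],
    [-0.44,1.06,0,0,-1],
    [-0.38,1.09,0,0,-1],
    [-0.33,1.1,0,0,-1]
  ]
}}

```text
clock: 26.65
eef_pos: [0.5501, 0.0796, 0.3267]
orientation: [-180.0, -0.0, -6.4]
force: [4.9, 0.8, 0.7]
opening: 0.0289
grasp_force: 60.2
```

{"fn": "jog_arm", "kwargs": {
  "steps": [
    [-0.27,1.12,0,0,-1],
    [-0.21,1.13,0,0,-1],
    [-0.15,1.14,0,0,-1],
    [-0.09,1.15,0,0,-1],
    [-0.03,1.15,0,0,-1]
  ]
}}

```text
clock: 27.07
eef_pos: [0.5486, 0.074, 0.3266]
orientation: [-180.0, 0.0, -6.4]
force: [2.4, 2.3, 0.6]
opening: 0.0288
grasp_force: 60.1
```

{"fn": "jog_arm", "kwargs": {
  "steps": [
    [0.03,1.15,0,0,-1],
    [0,0,0,0,-1],
    [0,0,0,0,-1]
  ]
}}

```text
clock: 27.32
eef_pos: [0.5484, 0.0726, 0.3265]
orientation: [180.0, 0.0, -6.4]
force: [3.1, -0.2, 1.8]
opening: 0.0288
grasp_force: 60.2
```

```bash
python3 rel.py;python3 av.py
```

```text
eef [0.5484 0.0726 0.3265] rel fixture x,y mm -21.96 -1.71 r 22.03 F [ 3.1 -0.2  1.8] op 0.028808191629320506
F fixture 2.9813497947858343 0.6254135971061587 1.2878015134073824 [0.58 0.46 0.35]
```

{"fn": "jog_arm", "kwargs": {
  "steps": [
    [0,0,-10,0,-1],
    [0,0,-20,0,-1],
    [0,0,-25,0,-1],
    [0,0,-25,0,-1],
    [-20,0,-5,0,-1]
  ]
}}

```text
clock: 27.98
eef_pos: [0.5305, 0.0744, 0.4156]
orientation: [180.0, -0.3, -6.5]
force: [1.1, -0.1, -0.3]
opening: 0.0283
grasp_force: 60.0
```

{"fn": "jog_arm", "kwargs": {
  "steps": [
    [-20,10,0,0,-1],
    [0,35,0,0,-1],
    [0,38,0,0,-1],
    [0,38,0,0,-1],
    [0,38,0,0,-1]
  ]
}}

```text
clock: 28.4
eef_pos: [0.489, -0.0815, 0.4104]
orientation: [-180.0, 0.4, -6.3]
force: [0.6, -0.3, -1.5]
opening: 0.0291
grasp_force: 60.0
```

{"fn": "jog_arm", "kwargs": {
  "steps": [
    [0,38,0,0,-1],
    [0,38,0,0,-1],
    [0,38,0,0,-1],
    [0,38,0,0,-1],
    [0,25,0,0,-1]
  ]
}}

```text
clock: 28.82
eef_pos: [0.4693, -0.259, 0.4102]
orientation: [-179.9, 0.3, -6.5]
force: [1.0, -0.1, -2.1]
opening: 0.0288
grasp_force: 60.0
```

{"fn": "jog_arm", "kwargs": {
  "steps": [
    [0,10,0,0,-1],
    [0,0,0,0,-1],
    [0,0,0,0,-1],
    [0,0,0,0,-1],
    [0,0,0,0,-1]
  ]
}}

```text
clock: 29.23
eef_pos: [0.4702, -0.2648, 0.4113]
orientation: [-179.9, 0.1, -6.3]
force: [-0.5, -0.6, -1.6]
opening: 0.0287
grasp_force: 60.0
```

```bash
python3 rel.py .4705 -.2676
python3 - <<'E'
from h import *
f=grab('wrist','w9.png');e=bot.get_state()['eef_pos']
im=f['image'].astype(int);print(proj(f,[.4697,-.2675,.07]))
m=(im.max(2)-im.min(2)<25)&(im.max(2)>75)
for r in range(213,246,4):
    c=np.where(m[r,225:330])[0]; print(r,225+c.min() if len(c) else None,225+c.max() if len(c) else None,end='; ')
print(im.max(2)[165:222,276].tolist())
E
```

```text
eef [ 0.4702 -0.2648  0.4113] rel fixture x,y mm -0.63 2.7 r 2.77 F [-0.5 -0.6 -1.6] op 0.02870724676939968
[[277.5122842  192.23978825]]
213 None None; 217 266 284; 221 261 289; 225 259 292; 229 253 298; 233 248 302; 237 245 306; 241 242 309; 245 240 310; [153, 152, 152, 149, 144, 139, 135, 135, 136, 137, 135, 133, 138, 150, 155, 153, 152, 151, 149, 144, 139, 135, 134, 136, 136, 140, 139, 122, 88, 64, 57, 56, 56, 55, 55, 56, 55, 54, 54, 53, 53, 52, 69, 104, 134, 146, 145, 140, 135, 121, 123, 162, 188, 177, 151, 123, 94]
```

{"fn": "jog_arm", "kwargs": {
  "steps": [
    [0.6,2.7,15,0,-1],
    [0,0,25,0,-1],
    [0,0,25,0,-1],
    [0,0,15,0,-1],
    [0,0,5,0,-1]
  ]
}}

```text
clock: 29.7
eef_pos: [0.4695, -0.2672, 0.3233]
orientation: [-179.8, 0.3, -6.3]
force: [-1.2, -0.9, -2.8]
opening: 0.0288
grasp_force: 60.0
```

{"fn": "jog_arm", "kwargs": {
  "steps": [
    [0,0,6,0,-1],
    [0,0,6,0,-1],
    [0,0,6,0,-1],
    [0,0,0,0,-1],
    [0,0,0,0,-1]
  ]
}}

```text
clock: 30.12
eef_pos: [0.4705, -0.2693, 0.3089]
orientation: [180.0, -0.0, -6.4]
force: [0.3, -0.4, -1.7]
opening: 0.0287
grasp_force: 60.0
```

{"fn": "jog_arm", "kwargs": {
  "steps": [
    [0,0,6,0,-1],
    [0,0,6,0,-1],
    [0,0,6,0,-1],
    [0,0,0,0,-1],
    [0,0,0,0,-1]
  ]
}}

```text
clock: 30.53
eef_pos: [0.4701, -0.2691, 0.2898]
orientation: [-179.9, 0.1, -6.4]
force: [0.1, -0.6, -1.9]
opening: 0.0288
grasp_force: 60.0
```

```bash
python3 rel.py .4705 -.2676; python3 av.py
```

```text
eef [ 0.4701 -0.2691  0.2898] rel fixture x,y mm -0.25 -1.55 r 1.57 F [ 0.1 -0.6 -1.9] op 0.028834510125368036
F fixture -0.23213804481287786 -0.12493900672533984 -2.0157618359651184 [0.31 0.23 0.64]
```

{"fn": "jog_arm", "kwargs": {
  "steps": [
    [0,-1.5,6,0,-1],
    [0,0,6,0,-1],
    [0,0,6,0,-1],
    [0,0,2,0,-1],
    [0,0,0,0,-1]
  ]
}}

```text
clock: 31.2
eef_pos: [0.47, -0.2674, 0.2692]
orientation: [-179.9, 0.1, -6.4]
force: [-0.2, 0.0, -1.4]
opening: 0.0286
grasp_force: 60.0
```

{"fn": "jog_arm", "kwargs": {
  "steps": [
    [0,0,2,0,-1],
    [0,0,2,0,-1],
    [0,0,2,0,-1],
    [0,0,1.5,0,-1],
    [0,0,0,0,-1]
  ]
}}

```text
clock: 31.62
eef_pos: [0.4706, -0.2678, 0.263]
orientation: [-180.0, 0.0, -6.4]
force: [1.5, 0.1, -1.1]
opening: 0.0287
grasp_force: 60.2
```

```bash
python3 rel.py .4705 -.2676; python3 av.py
```

```text
eef [ 0.4706 -0.2678  0.263 ] rel fixture x,y mm 0.08 -0.22 r 0.24 F [ 1.5  0.1 -1.1] op 0.02865850552530409
F fixture 0.3969647363032642 -0.21813376268005114 -1.9221374416533752 [0.46 0.38 0.2 ]
```

Not yet touching; lowering gently until the force rises.

{"fn": "jog_arm", "kwargs": {
  "steps": [
    [0,0,1,0,-1],
    [0,0,0.5,0,-1],
    [0,0,0,0,-1],
    [0,0,0,0,-1]
  ]
}}

```text
clock: 32.2
eef_pos: [0.4707, -0.2679, 0.2628]
orientation: [180.0, -0.0, -6.4]
force: [-2.5, 1.4, 4.9]
opening: 0.0285
grasp_force: 60.7
```

{"fn": "jog_arm", "kwargs": {
  "steps": [
    [0,0,1,0,-1],
    [0,0,0.5,0,-1],
    [0,0,0,0,-1],
    [0,0,0,0,-1]
  ]
}}

```text
clock: 32.53
eef_pos: [0.4707, -0.2679, 0.2628]
orientation: [180.0, -0.0, -6.4]
force: [-6.0, 3.9, 14.0]
opening: 0.0288
grasp_force: 61.5
```

```bash
python3 rel.py .4705 -.2676; python3 av.py
```

```text
eef [ 0.4707 -0.2679  0.2628] rel fixture x,y mm 0.27 -0.29 r 0.39 F [-6.   3.9 14. ] op 0.028773406542370813
F fixture -6.090570849470474 3.0062803328689305 13.744473054400313 [0.43 0.13 0.45]
```

{"fn": "jog_arm", "kwargs": {
  "steps": [
    [0,0,-1.5,0,-1],
    [0,0,0,0,-1],
    [0,0,0,0,-0.3],
    [0,0,0,0,0],
    [0,0,0,0,0.5]
  ]
}}

```text
clock: 33.2
eef_pos: [0.4706, -0.2679, 0.2613]
orientation: [180.0, -0.0, -6.4]
force: [-0.2, -0.4, -0.8]
opening: 0.0531
grasp_force: 0.0
```

{"fn": "jog_arm", "kwargs": {
  "steps": [
    [0,0,0,0,1],
    [0,0,0,0,1],
    [0,0,0,0,1],
    [0,0,0,0,1],
    [0,0,-8,0,1]
  ]
}}

```text
clock: 33.62
eef_pos: [0.4698, -0.2672, 0.2681]
orientation: [-179.9, 0.2, -6.4]
force: [-1.1, -0.5, 0.1]
opening: 0.0854
grasp_force: 0.0
```

{"fn": "jog_arm", "kwargs": {
  "steps": [
    [0,0,-20,0,1],
    [0,0,-30,0,1],
    [0,0,-30,0,1],
    [0,0,-30,0,1],
    [0,0,-30,0,1]
  ]
}}

```text
clock: 34.03
eef_pos: [0.4703, -0.2676, 0.4116]
orientation: [180.0, -0.0, -6.4]
force: [-0.8, -0.3, 0.8]
opening: 0.0855
grasp_force: 0.0
```

{"fn": "jog_arm", "kwargs": {
  "steps": [
    [0,0,0,0,1],
    [0,0,0,0,1],
    [0,0,0,0,1]
  ]
}}

```text
clock: 34.28
eef_pos: [0.4703, -0.2676, 0.4095]
orientation: [-180.0, 0.0, -6.4]
force: [-0.3, 0.4, -0.8]
opening: 0.0856
grasp_force: 0.0
```

Run:
```python
from h import *
f=grab('wrist','w10.png');print(bot.get_state()['eef_pos'],bot.get_state()['force'])
im=f['image'].astype(int)
for k in('w10',):
    dark=((im.max(2)<95)&(im[...,2]-im[...,0]>12)).astype(np.uint8);a=proj(f,[[.4695,-.2678,.137],[.4695,-.2678,.076]]);print(a)
    u,v=a[0].round().astype(int);dark[:, :u-50]=0;dark[:,u+50:]=0;dark[:v-60]=0;dark[v+50:]=0
    c=max(cv2.findContours(dark,0,1)[0],key=cv2.contourArea);print('handle',cv2.boundingRect(c),cv2.minAreaRect(c))
    m=((im.max(2)-im.min(2)<30)&(im.max(2)>110)).astype(np.uint8);m[:,:u-50]=0;m[:,u+50:]=0;m[:v-70]=0;m[v+40:]=0
    c=max(cv2.findContours(m,0,1)[0],key=cv2.contourArea);print('collar',cv2.boundingRect(c))
    P=[[.4695+.023*np.cos(t),-.2678+.023*np.sin(t),.076] for t in np.radians(range(0,360,10))];print('expected collar',cv2.boundingRect(proj(f,P).astype(np.float32)))
    P=[[.4695+.015*np.cos(t),-.2678+.015*np.sin(t),z] for t in np.radians(range(0,360,10)) for z in(.077,.137)];print('expected handle',cv2.boundingRect(proj(f,P).astype(np.float32)))
s=grab('side','s10.png');S0=load('side0')
# tool in side view before/after
for n,g in(('before',S0['image']),('after',s['image'])):
    g=g.astype(int);d=((g.max(2)<75)&(g[...,2]-g[...,0]>10)).astype(np.uint8)[245:290,285:330];c=max(cv2.findContours(d,0,1)[0],key=cv2.contourArea);print(n,cv2.boundingRect(c),cv2.minAreaRect(c))
```

```text
[ 0.47009483 -0.2674436   0.40842253] [-0.08904124  0.58646839  0.28572597]
[[274.7041331  212.91607671]
 [274.90575866 194.89292348]]
handle (260, 184, 34, 43) ((276.5, 205.0), (42.0, 33.0), 90.0)
collar (255, 174, 36, 33)
expected collar (253, 173, 44, 43)
expected handle (257, 181, 36, 49)
before (13, 12, 14, 28) ((19.5, 25.5), (27.0, 13.0), 90.0)
after (13, 12, 15, 29) ((20.858427047729492, 26.013484954833984), (28.063495635986328, 13.747319221496582), 84.5596694946289)
```

Run:
```python
from h import *
s=load('s10');s4=load('s4');A=load('side0')
def kb(f,x,y):
    g=f['image'].max(2);m=(g<50).astype(np.uint8)[y-16:y+18,x-14:x+14];c=max(cv2.findContours(m,0,1)[0],key=cv2.contourArea);r=cv2.boundingRect(c);return r[0]+x-14,r[1]+y-16,r[2],r[3]
p0=proj(A,[.457,-.026,.085])[0].round().astype(int);p1=proj(s,[.470,.084,.085])[0].round().astype(int)
print('before',p0,kb(A,*p0),'now',p1,kb(s,*p1), 'after drop',kb(s4,*p1))
print('pred centre/top raised 11mm dv',proj(s,[.470,.084,.096])[0]-proj(s,[.470,.084,.085])[0], 'shift',proj(s,[.470,.084,.085])[0]-proj(A,[.457,-.026,.085])[0])
t=grab('top','t10.png');t0=load('top0')
d=(cv2.absdiff(t['image'],t0['image']).max(2)>45).astype(np.uint8);d=cv2.morphologyEx(d,2,np.ones((3,3),np.uint8))
n,l,st,c=cv2.connectedComponentsWithStats(d);print(st[1:][st[1:,4]>15])
```

```text
before [271 222] (np.int64(266), np.int64(218), 11, 15) now [264 199] (np.int64(260), np.int64(196), 11, 14) after drop (np.int64(260), np.int64(196), 10, 15)
pred centre/top raised 11mm dv [-0.11614403 -3.26593351] shift [ -6.41057681 -22.39707735]
[[ 238  179   27    5   85]
 [ 268  182    6    3   18]
 [ 275  183    8    3   24]
 [ 317  183  168  173 9560]
 [ 234  187   38   29  760]
 [ 272  190   39   29  510]
 [ 256  211   15    7   79]
 [ 296  216   13    5   58]
 [ 232  219   75   14  494]
 [ 365  219   13   12   93]
 [ 244  229    5    8   31]
 [ 252  230    5    8   34]
 [ 289  233   12    9  102]
 [ 230  238   38    8  159]
 [ 269  242   36    8  144]
 [ 447  306  113  114 7704]
 [ 311  316   25    9  139]
 [ 297  334  112   86 5534]
 [ 247  337   67   26 1378]
 [ 184  357   69   63 2915]
 [ 262  364   16   13  107]
 [ 276  364   29   15  274]]
```

```bash
python3 -c "
from station import bot
print(bot.finish_job())"
```

```text
the job is handed in; nothing more can be done
None
```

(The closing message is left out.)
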